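Rack the glue bottles and bolt them in

TASK

Slide the rack's bolt fully back, then lift every glue bottle out of the leaning partitioned carton and stand each one upright on the floor of its own bay in the rack, and when all are in, slide the bolt fully home into its keeper so that none can come out. Leave the squat jars in their carton cells and do not disturb the other things on the bench.

Things in the scene. Friction and masses are not known exactly. Their poses are not given: they have to be found in the camera images.
- carton: Fixed open carton, 168 x 248 x 134 mm deep, leaning 20 deg so its mouth tips towards the robot. Dividers make 2 x 3 cells 76 mm square. Origin: centre of its underside; z: leaning axis along which things come out; y: level, along the rows of three; x: uphill, away from the robot. In its frame: floor z 4, cell centres x +-41, y -81, 0, 81, divider tops z 129, wall tops z 134 mm.
- rack: Fixed level pine rack; origin: centre of the underside of its 168 mm square four-bay part; bay walls 92 mm high. At the middle of its +y side a guide post (y 84 to 112 mm), of its -y side a keeper post (y -84 to -116), both 56 mm wide in x and 159 mm high. Beyond the guide a track 136 mm high, 30 mm wide, carries the bolt's tail to y 374 mm.
- bolt (a joint): Sliding bolt: flat steel bar 30 x 255 mm, 138 to 146 mm above the bench, along the rack's y over the middle wall. Value in m: 0 = fully back (bays clear), 0.175 = fully home, nose in the keeper, passing between the caps and over the shoulders of bottles in the bays. Grows towards the rack's -y. About 3 N friction, stays where left, stops at both ends.
- bolt_grip (a point): Point on the axis of the bolt's upright round handle post (20 mm diameter, 146 to 190 mm above the bench), 172 mm above the bench; axes as the rack's. Moves with the bolt: fully home it stands 160 mm, fully back 335 mm, on the +y side of the rack's origin.
- bay0 (a point): Centre of the floor of the rack's bay at its -x, -y corner, 12 mm above the bench, 39 mm from the rack's origin in x and in y; axes as the rack's. The bay is 76 mm square, its walls rise 80 mm above its floor.
- bay1 (a point): Centre of the floor of the rack's bay at its -x, +y corner, 12 mm above the bench, 39 mm from the rack's origin in x and in y; axes as the rack's. The bay is 76 mm square, its walls rise 80 mm above its floor.
- bay2 (a point): Centre of the floor of the rack's bay at its +x, -y corner, 12 mm above the bench, 39 mm from the rack's origin in x and in y; axes as the rack's. The bay is 76 mm square, its walls rise 80 mm above its floor.
- bay3 (a point): Centre of the floor of the rack's bay at its +x, +y corner, 12 mm above the bench, 39 mm from the rack's origin in x and in y; axes as the rack's. The bay is 76 mm square, its walls rise 80 mm above its floor.
- bottle0_mid (a point): Glue bottle (three or four present, all alike; absent ones read None): white body 64 mm diameter, 105 mm high, shoulder sloping to 120 mm, then a straight grey cap 29 mm diameter up to 160 mm, the full height; about 0.25 kg. Starts in a carton cell, leaning with it. This point: on its axis half-way up (80 mm above the base); z axis points to the cap.
- bottle1_mid (a point): Glue bottle (three or four present, all alike; absent ones read None): white body 64 mm diameter, 105 mm high, shoulder sloping to 120 mm, then a straight grey cap 29 mm diameter up to 160 mm, the full height; about 0.25 kg. Starts in a carton cell, leaning with it. This point: on its axis half-way up (80 mm above the base); z axis points to the cap.
- bottle2_mid (a point): Glue bottle (three or four present, all alike; absent ones read None): white body 64 mm diameter, 105 mm high, shoulder sloping to 120 mm, then a straight grey cap 29 mm diameter up to 160 mm, the full height; about 0.25 kg. Starts in a carton cell, leaning with it. This point: on its axis half-way up (80 mm above the base); z axis points to the cap.
- bottle3_mid (a point): Glue bottle (three or four present, all alike; absent ones read None): white body 64 mm diameter, 105 mm high, shoulder sloping to 120 mm, then a straight grey cap 29 mm diameter up to 160 mm, the full height; about 0.25 kg. Starts in a carton cell, leaning with it. This point: on its axis half-way up (80 mm above the base); z axis points to the cap.
- jar0_mid (a point): Squat amber jar with a wide steel lid, 64 mm diameter, 74 mm high, one of two alike standing in carton cells; this point is half-way up. To be left there.
- jar1_mid (a point): Squat amber jar with a wide steel lid, 64 mm diameter, 74 mm high, one of two alike standing in carton cells; this point is half-way up. To be left there.
- screw_tub: Bystander: clear plastic tub of screws, 100 x 85 x 55 mm, on the bench; origin at the centre of its underside.
- board: Bystander: pine board 300 (its x) x 64 x 19 mm lying on the bench; origin at the centre of its underside.
- bit_case: Bystander: flat blue case 75 x 120 x 22 mm lying on the bench; origin at the centre of its underside.
Things that resemble listed ones, but are neither listed nor needed, are in the scene too. Leave any brown or red look-alike of the part that bears bottle3_mid alone.

How it is judged (in metres and radians):
On the way, in this order (a step that is already met when the one before it is completed fails the run):
1. the bolt is drawn fully back (within 12 mm of its stop) (value of joint bolt below 0.012 m), for 0.2 s.
2. every bottle present stands upright in a bay of the rack, with the bolt still back (((horizontal distance between bottle0_mid and bay0 below 0.016 m and z of bottle0_mid in the frame of bay0 below 0.09 m) or (horizontal distance between bottle0_mid and bay1 below 0.016 m and z of bottle0_mid in the frame of bay1 below 0.09 m) or (horizontal distance between bottle0_mid and bay2 below 0.016 m and z of bottle0_mid in the frame of bay2 below 0.09 m) or (horizontal distance between bottle0_mid and bay3 below 0.016 m and z of bottle0_mid in the frame of bay3 below 0.09 m)) and angle between each of bottle0_mid, bottle1_mid, bottle2_mid, bottle3_mid's own z axis and vertical below 0.12 rad and ((horizontal distance between bottle1_mid and bay0 below 0.016 m and z of bottle1_mid in the frame of bay0 below 0.09 m) or (horizontal distance between bottle1_mid and bay1 below 0.016 m and z of bottle1_mid in the frame of bay1 below 0.09 m) or (horizontal distance between bottle1_mid and bay2 below 0.016 m and z of bottle1_mid in the frame of bay2 below 0.09 m) or (horizontal distance between bottle1_mid and bay3 below 0.016 m and z of bottle1_mid in the frame of bay3 below 0.09 m)) and ((horizontal distance between bottle2_mid and bay0 below 0.016 m and z of bottle2_mid in the frame of bay0 below 0.09 m) or (horizontal distance between bottle2_mid and bay1 below 0.016 m and z of bottle2_mid in the frame of bay1 below 0.09 m) or (horizontal distance between bottle2_mid and bay2 below 0.016 m and z of bottle2_mid in the frame of bay2 below 0.09 m) or (horizontal distance between bottle2_mid and bay3 below 0.016 m and z of bottle2_mid in the frame of bay3 below 0.09 m)) and ((horizontal distance between bottle3_mid and bay0 below 0.016 m and z of bottle3_mid in the frame of bay0 below 0.09 m) or (horizontal distance between bottle3_mid and bay1 below 0.016 m and z of bottle3_mid in the frame of bay1 below 0.09 m) or (horizontal distance between bottle3_mid and bay2 below 0.016 m and z of bottle3_mid in the frame of bay2 below 0.09 m) or (horizontal distance between bottle3_mid and bay3 below 0.016 m and z of bottle3_mid in the frame of bay3 below 0.09 m)) and linear speed of each of bottle0, bottle1, bottle2, bottle3 below 0.03 m/s and value of joint bolt below 0.03 m), for 0.2 s.
3. the bolt is slid home into its keeper (within 8 mm of its stop) (value of joint bolt above 0.167 m), for 0.2 s.
At the end, for the whole second after the job is handed in: Every bottle present stands in a bay (axis within 16 mm of the bay's centre, base on the floor within 10 mm, within 7 degrees of upright) at rest, and the bolt is within 8 mm of fully home (((horizontal distance between bottle0_mid and bay0 below 0.016 m and z of bottle0_mid in the frame of bay0 below 0.09 m) or (horizontal distance between bottle0_mid and bay1 below 0.016 m and z of bottle0_mid in the frame of bay1 below 0.09 m) or (horizontal distance between bottle0_mid and bay2 below 0.016 m and z of bottle0_mid in the frame of bay2 below 0.09 m) or (horizontal distance between bottle0_mid and bay3 below 0.016 m and z of bottle0_mid in the frame of bay3 below 0.09 m)) and angle between each of bottle0_mid, bottle1_mid, bottle2_mid, bottle3_mid's own z axis and vertical below 0.12 rad and ((horizontal distance between bottle1_mid and bay0 below 0.016 m and z of bottle1_mid in the frame of bay0 below 0.09 m) or (horizontal distance between bottle1_mid and bay1 below 0.016 m and z of bottle1_mid in the frame of bay1 below 0.09 m) or (horizontal distance between bottle1_mid and bay2 below 0.016 m and z of bottle1_mid in the frame of bay2 below 0.09 m) or (horizontal distance between bottle1_mid and bay3 below 0.016 m and z of bottle1_mid in the frame of bay3 below 0.09 m)) and ((horizontal distance between bottle2_mid and bay0 below 0.016 m and z of bottle2_mid in the frame of bay0 below 0.09 m) or (horizontal distance between bottle2_mid and bay1 below 0.016 m and z of bottle2_mid in the frame of bay1 below 0.09 m) or (horizontal distance between bottle2_mid and bay2 below 0.016 m and z of bottle2_mid in the frame of bay2 below 0.09 m) or (horizontal distance between bottle2_mid and bay3 below 0.016 m and z of bottle2_mid in the frame of bay3 below 0.09 m)) and ((horizontal distance between bottle3_mid and bay0 below 0.016 m and z of bottle3_mid in the frame of bay0 below 0.09 m) or (horizontal distance between bottle3_mid and bay1 below 0.016 m and z of bottle3_mid in the frame of bay1 below 0.09 m) or (horizontal distance between bottle3_mid and bay2 below 0.016 m and z of bottle3_mid in the frame of bay2 below 0.09 m) or (horizontal distance between bottle3_mid and bay3 below 0.016 m and z of bottle3_mid in the frame of bay3 below 0.09 m)) and linear speed of each of bottle0, bottle1, bottle2, bottle3 below 0.03 m/s and value of joint bolt above 0.167 m); the robot touches nothing.
It fails at once if a jar was taken from its place in the carton (moved over 40 mm) (distance of jar0_mid from where it was at the start of the episode above 0.04 m).
It fails at once if a jar was taken from its place in the carton (moved over 40 mm) (distance of jar1_mid from where it was at the start of the episode above 0.04 m).
It fails at once if the screw tub was disturbed (moved over 40 mm) (distance of screw_tub from where it was at the start of the episode above 0.04 m).
It fails at once if the pine board was disturbed (moved over 40 mm) (distance of board from where it was at the start of the episode above 0.04 m).
It fails at once if the blue case was disturbed (moved over 40 mm) (distance of bit_case from where it was at the start of the episode above 0.04 m).
Of bottle0, bottle1, bottle2, bottle3 only 3 to 4 are there at a start; the rules pass over those that are not, and their reading is None.
At some moment in a run one of bottle0, bottle1, bottle2, bottle3 may be knocked a few centimetres aside while the robot is not near it.
It also fails if it takes over 210 s, if anything falls off the work surface, if the arm or the gripper's body presses on something with over 40 N, if the wrist force passes 120 N, or if a joint passes its speed limit or range.

ROBOT

A 6-joint arm with a two-finger parallel gripper is mounted at the origin on the work surface. World frame = base frame: x ahead of the robot, y to its left, z up, the work surface at z = 0. Lengths are in mm, angles in rad, forces in N, time in s.
With the tool pointing down it reaches from about 350 to 925 mm from the base axis. Payload 6.4 kg.
Tool frame: the origin (TCP) lies at the very end of the fingers, on their centre line; the grasp point (between the pads) lies 19 mm behind it; x points along the fingers, y is the direction in which the jaws open and shut, and the axes are right-handed (so a half turn about x gives the same grasp; the last joint's range is limited). The gripper opens to 85 mm and grips with 20 to 120 N. Pads are 22 mm wide; open, the fingers measure 114 mm over their backs; the gripper's body (76 mm by 85 mm) begins 54 mm behind the grasp point. The pads swing forward as they close: fully open they stand 13 mm farther back than shut.
Start: joints at [0.944, 0.245, 1.558, -0, 1.339, -0.174], TCP at [284.364, 584.509, 231.29] pointing down, gripper open.
Joint ranges: [-3.13, 3.13], [-1.02, 2.26], [0.13, 2.54], [-0.95, 4.09], [0.21, 2.88], [-2.74, 2.74]. Speed limits (rad/s): [2.57, 2.57, 3.14, 3.14, 3.14, 3.14].

INTERFACE

Orientations are given as a 3x3 rotation matrix whose columns are the frame's x, y, z axes.
In Python, from plant import telemetry, viewer, workorder gives the robot as it stands.
- The arm moves only by the tool apply_moves, never from a script. Its argument "plan" is a list that holds one entry, the list of rows, each a list of 5 numbers: the shift along the tool's x, y, z in cm, then the turn about the tool's x in rad, then the finger opening in cm, from 0 to 8.54. A call has 1 to 20 rows; each row is the pose to reach, as a shift and turn from the pose measured when the call began, along the tool's axes at that moment; what a row does not reach only later rows make up. A row lasts 1/8 s, in which the tool goes at most 62.5 mm and 10.7 degrees, less where a joint would pass 70% of its speed; a pose out of reach is approached as far as the arm can. A call with a gripper value outside its range is refused whole. The fingers move at their own pace and stop on an object; "grip_force" is the grip in N (left out, the last holds). Time passes only in rows, so rows that repeat a pose let the fingers close. It gives the time, the measured TCP pose, the force and the opening at its end, in the units of the state.
- telemetry.read_state(): the state, without advancing time (a new reading comes with each control period).
- viewer.capture(name): name is "side" or "top" or "wrist"; returns (picture, depth): 384x512x3 uint8, red, green, blue; 384x512 float32, mm along the optical axis (not along the pixel's ray), 0 where there is no reading.
- viewer.calibration(name): a dict with "fov_y" (degrees; the focal length in pixels is half the picture's height over the tangent of half this angle, whatever the lens; pixels are square), "cx", "cy" (the principal point, pixels), "camera_from_world" (4x4, takes a point from world to camera coordinates). Camera axes: x right, y down, z forward; pixel columns grow to the right and rows downward; lengths in mm; the calibration is good to about 2 mm. The wrist camera is an equidistant fisheye: a pixel r from the principal point sees the ray r / f radians off the axis. A picture is of the moment at which its call begins: read the wrist's pose just before it. calibration takes no time and is no camera call; for the wrist camera it gives the pose at the moment of the call.
- workorder.job_done(): hands the job in, once; it reports no verdict.
The state is a dict: "time": time; "joints": joint angles; "joint_vel": joint speeds; "joint_efforts": joint torques, N m; "eef_pos": TCP position; "tcp_rot": TCP orientation; "wrist_force": force on the tool from outside, world axes, zero at the start; "moment": the same for the moment, N m; "finger_gap": opening from 0.0 (shut) to 1.0 (fully open).
Only numpy, scipy, OpenCV 4.12 (cv2) and the standard library are available. Lean on these libraries where they do the work, as an engineer would, in place of code of your own. Each camera call takes 0.05 s, during which the arm holds its last target. There are 200 camera calls.

## Working session

There is one attempt and no reset: what is moved stays moved. The work goes in short steps, Python scripts to look and compute and a tool call to move; the robot and the scene stay as the last step left them, time stands still between calls to the robot, and variables do not carry over. Pictures are saved under pics/ and viewed, about 12 in all and at most 16, crops included, and the job is handed in when it is done.

Besides the shell and the picture viewer there is one more tool, called by a JSON object that holds its "method" and its "body", one argument or row to a line. apply_moves: Moves the arm, as the interface text tells. Its arguments: {"type":"object","properties":{"plan":{"type":"array","items":{"type":"array","items":{"type":"array","items":{"type":"number"}}}},"grip_force":{"type":"number"}},"required":["plan"]}

```bash
ls; mkdir -p pics; python3 - <<'E'
from plant import telemetry, viewer
import cv2,numpy as np
print(telemetry.read_state())
for n in ("side","top","wrist"):
    c=viewer.calibration(n); print(n,c)
    p,d=viewer.capture(n); np.savez(f"pics/{n}0.npz",p=p,d=d)
    cv2.imwrite(f"pics/{n}0.png",p[:,:,::-1])
E
```

```text
pics
{'time': 0.0, 'joints': array([ 9.43893819e-01,  2.45805761e-01,  1.55904808e+00,  7.21392911e-06,
        1.33868330e+00, -1.74081866e-01]), 'joint_vel': array([-0.00185313,  0.00121588,  0.00143851,  0.00069354,  0.00152027,
       -0.0013016 ]), 'joint_efforts': array([ 7.31087875e-04, -4.29503810e+01, -3.26131511e+01, -9.85923543e-05,
        5.30300531e-03,  4.68902655e-06]), 'eef_pos': array([284.02173561, 584.03262716, 230.1673242 ]), 'tcp_rot': array([[-1.14639652e-03,  4.37504041e-01,  8.99215714e-01],
       [-1.57061994e-03,  8.99214408e-01, -4.37505408e-01],
       [-9.99998109e-01, -1.91388081e-03, -3.43703697e-04]]), 'wrist_force': array([-0.02304753,  0.38505715,  0.43383003]), 'moment': array([ 0.00060563, -0.04508094,  0.02628566]), 'finger_gap': 1.0020470196793845}
side {'fov_y': 47.82373209920869, 'cx': 254.09486251751127, 'cy': 192.4168651575787, 'camera_from_world': array([[ 9.74572701e-01, -2.24070823e-01,  5.62789613e-04,
        -6.32825858e+02],
       [-1.29053622e-01, -5.63354986e-01, -8.16073724e-01,
         1.43982178e+02],
       [ 1.83175361e-01, 
[... 342 characters left out ...]
   [-9.96492408e-01,  2.80244035e-02, -7.88512176e-02,
         6.16629548e+02],
       [ 7.89281598e-02,  1.64832779e-03, -9.96878944e-01,
         1.65160294e+03],
       [ 0.00000000e+00,  0.00000000e+00,  0.00000000e+00,
         1.00000000e+00]])}
wrist {'fov_y': 65.70646984690485, 'cx': 258.7287080006923, 'cy': 194.3222620363869, 'camera_from_world': array([[ 4.36633970e-01,  8.99637766e-01, -1.63292779e-03,
        -6.51101880e+02],
       [ 8.63284563e-01, -4.18478001e-01,  2.82162941e-01,
        -3.70675871e+01],
       [ 2.53161094e-01, -1.24611606e-01, -9.59365107e-01,
         3.79836683e+02],
       [ 0.00000000e+00,  0.00000000e+00,  0.00000000e+00,
         1.00000000e+00]])}
```

View pics/top0.png

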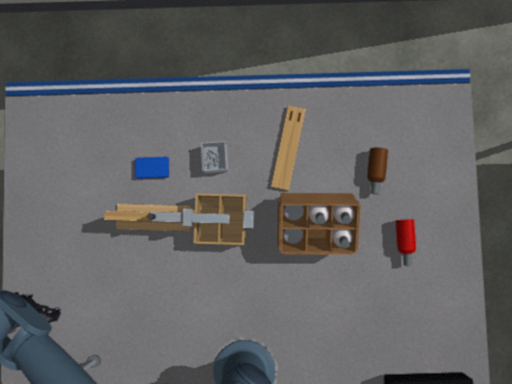

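View pics/side0.png

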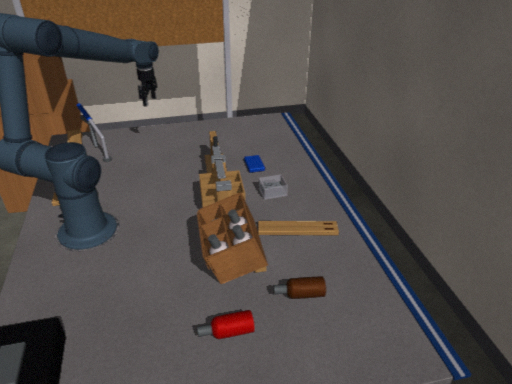

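The top view shows the rack around (220,218) with the bolt across it, its handle near (152,217). The carton is around (318,224), with bottles at (319,215), (344,215) and (343,238) and jars at (293,213) and (293,237). The brown and red look-alikes lie to the right. The side view agrees. Next I'll measure with depth.

```bash
cat > h.py <<'E'
import numpy as np,cv2
from plant import telemetry, viewer
def cloud(d,c):
    h,w=d.shape; f=h/2/np.tan(np.radians(c["fov_y"])/2)
    v,u=np.mgrid[:h,:w]
    P=np.stack([(u-c["cx"])/f*d,(v-c["cy"])/f*d,d],-1)
    M=np.array(c["camera_from_world"]); W=(P-M[:3,3])@M[:3,:3]
    W[d<=0]=np.nan
    return W
def proj(p,c):
    M=np.array(c["camera_from_world"]); q=M[:3,:3]@np.array(p)+M[:3,3]; f=192/np.tan(np.radians(c["fov_y"])/2)
    return q[:2]/q[2]*f+[c["cx"],c["cy"]]
def blobs(mask,W,amin=8):
    n,l,s,ce=cv2.connectedComponentsWithStats(mask.astype(np.uint8))
    for i in range(1,n):
        if s[i,4]>=amin:
            print(i,s[i,4],ce[i].round(1),"med",np.nanmedian(W[l==i],0).round(0),"min",np.nanmin(W[l==i],0).round(0),"max",np.nanmax(W[l==i],0).round(0))
E
python3 - <<'E'
from h import *
z=np.load("pics/top0.npz"); p,d=z["p"],z["d"]; c=viewer.calibration("top"); W=cloud(d,c)
x,y,zz=np.moveaxis(W,-1,0)
reg=np.zeros(d.shape,bool); reg[180:265,95:370]=1
print("bench z",np.nanmedian(zz[280:300,150:200]))
for lo,hi in((180,200),(152,168),(140,151),(125,140),(84,98)):
    print(lo,hi); blobs(reg&(zz>lo)&(zz<hi),W)
crop=p[180:265,95:370][:,:,::-1]; cv2.imwrite("pics/crop0.png",cv2.resize(crop,None,fx=2.9,fy=2.9,interpolation=cv2.INTER_CUBIC))
E
```

```text
bench z -0.23120997346402863
180 200
1 13 [285.  203.8] med [ 569. -155.  184.] min [ 566. -171.  181.] max [ 572. -142.  188.]
3 22 [307.  204.4] med [ 566. -226.  183.] min [ 563. -244.  180.] max [ 570. -203.  191.]
4 21 [319.7 204.4] med [ 565. -266.  184.] min [ 562. -282.  180.] max [ 569. -250.  193.]
5 18 [331.7 204.4] med [ 564. -304.  183.] min [ 558. -317.  180.] max [ 568. -288.  188.]
6 27 [348.2 204.4] med [ 563. -356.  184.] min [ 559. -380.  180.] max [ 566. -333.  190.]
12 36 [149.7 216. ] med [542. 276. 188.] min [533. 266. 181.] max [552. 285. 197.]
13 56 [345.1 218.7] med [ 515. -342.  194.] min [ 503. -357.  181.] max [ 535. -331.  200.]
14 54 [319.3 219.4] med [ 515. -260.  195.] min [ 505. -276.  181.] max [ 534. -249.  200.]
152 168
1 15 [284.9 201.5] med [ 577. -156.  162.] min [ 576. -169.  153.] max [ 580. -143.  167.]
2 37 [302.7 201.6] med [ 575. -211.  163.] min [ 573. -254.  152.] max [ 579. -175.  168.]
3 62 [337.4 201.7] med [ 572. -325.  162.] min [ 567. -388.  152.] max [ 577. -259.  168.]
6 133 [318.4 211. ] med [ 545. -262.  160.] min [ 519. -292.
[... 5130 characters left out ...]
14. -237.   92.] min [ 511. -244.   89.] max [ 515. -231.   96.]
39 186 [217.5 237.2] med [458.  70.  91.] min [443. -15.  84.] max [518. 155.  97.]
42 14 [277.  231.5] med [ 482. -129.   90.] min [ 460. -129.   86.] max [ 504. -128.   96.]
44 147 [292.4 233.6] med [ 475. -179.   90.] min [ 452. -210.   84.] max [ 490. -149.   98.]
46 8 [328.  232.5] med [ 474. -300.   94.] min [ 462. -300.   90.] max [ 486. -299.   96.]
54 47 [319.3 246.3] med [ 426. -269.   91.] min [ 422. -300.   84.] max [ 456. -227.   98.]
61 34 [291.6 247.2] med [ 428. -174.   90.] min [ 425. -211.   85.] max [ 432. -144.   97.]
63 15 [335.4 247.5] med [ 424. -324.   90.] min [ 418. -335.   87.] max [ 425. -308.   96.]
```

View pics/crop0.png

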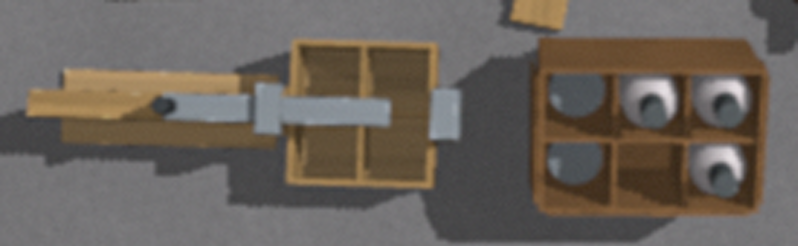

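Measured so far:

| Item | Position |
|---|---|
| Rack origin | about (531, 66.5), y axis about (0.058, 0.998) |
| Bolt handle | about (542, 276), so the bolt value is about 0.125 |
| Bottle cap tops | (515,-260,197), (515,-342,197), (438,-338,169), agreeing with the carton geometry |

The crop shows three bottles in the carton, in the uphill-mid, uphill-right and downhill-right cells. The two jars are on the left.

```bash
cat >> h.py <<'E'
def go(t,az=88.0):
    s=telemetry.read_state(); R=np.array(s["tcp_rot"]); p=np.array(s["eef_pos"])
    a=np.degrees(np.arctan2(R[1,1],R[0,1]))
    print("t %.2f pos"%s["time"],p.round(1),"az %.1f gap %.3f F"%(a,s["finger_gap"]*85),np.round(s["wrist_force"],1),
      "-> shift cm",((R.T@(np.array(t)-p))/10).round(2),"turn %.3f"%np.radians(a-az))
E
python3 -c "
from h import *
go([542,276,230],87);go([542,276,153],87)"
```

```text
t 0.15 pos [284.1 584.1 230.4] az 64.1 gap 84.834 F [ 0.3 -1.  -0.2] -> shift cm [  0.06 -16.43  36.67] turn -0.400
t 0.15 pos [284.1 584.1 230.4] az 64.1 gap 84.834 F [ 0.3 -1.  -0.2] -> shift cm [  7.76 -16.41  36.67] turn -0.400
```

{"method": "apply_moves", "body": {
  "plan": [
    [[0, -16.4, 36.7, -0.4, 6], [0, -16.4, 36.7, -0.4, 6], [0, -16.4, 36.7, -0.4, 6], [0, -16.4, 36.7, -0.4, 6], [0, -16.4, 36.7, -0.4, 6], [0, -16.4, 36.7, -0.4, 6], [0, -16.4, 36.7, -0.4, 6], [0, -16.4, 36.7, -0.4, 6], [0, -16.4, 36.7, -0.4, 6], [0, -16.4, 36.7, -0.4, 6], [0, -16.4, 36.7, -0.4, 6], [0, -16.4, 36.7, -0.4, 6]]
  ],
  "grip_force": 40
}}

```text
time: 1.65
eef_pos: [542.0, 276.7, 230.6]
tcp_rot: [[-0.001, 0.052, 0.999], [-0.001, 0.999, -0.052], [-1.0, -0.001, -0.001]]
wrist_force: [-0.1, 0.1, -0.1]
finger_gap: 0.703
```

```bash
python3 - <<'E'
from h import *
go([542,276,153],87)
c=viewer.calibration("wrist"); p,d=viewer.capture("wrist"); cv2.imwrite("pics/w1.png",p[:,:,::-1])
E
```

```text
t 1.65 pos [542.  276.7 230.6] az 87.0 gap 59.733 F [-0.1  0.1 -0.1] -> shift cm [ 7.76 -0.06  0.01] turn 0.001
```

View pics/w1.png

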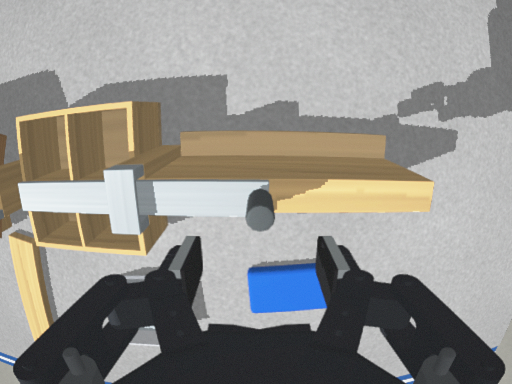

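The wrist view shows the handle at about (261,205), centred between the fingers at about (200) and (320). I'll go down.

{"method": "apply_moves", "body": {
  "plan": [
    [[4, 0, 0, 0, 6], [7.8, 0, 0, 0, 6], [7.8, 0, 0, 0, 6], [7.8, 0, 0, 0, 0], [7.8, 0, 0, 0, 0], [7.8, 0, 0, 0, 0], [7.8, 0, 0, 0, 0], [7.8, 0, 0, 0, 0], [7.8, 0, 0, 0, 0]]
  ]
}}

```text
time: 2.82
eef_pos: [543.4, 276.9, 155.1]
tcp_rot: [[0.003, 0.052, 0.999], [0.0, 0.999, -0.052], [-1.0, 0.0, 0.003]]
wrist_force: [-0.6, 0.6, 6.6]
finger_gap: 0.225
```

```bash
python3 - <<'E'
from h import *
go([549.2,401,153],87)
E
```

```text
t 2.83 pos [543.4 276.9 155.1] az 87.0 gap 19.146 F [-0.6  0.6  6.6] -> shift cm [ 0.21 12.42 -0.07] turn 0.000
```

{"method": "apply_moves", "body": {
  "plan": [
    [[-0.2, 1, 0, 0, 0], [-0.2, 2.5, 0, 0, 0], [-0.2, 4.5, 0, 0, 0], [-0.2, 6.5, 0.1, 0, 0], [-0.2, 8.5, 0.1, 0, 0], [-0.2, 10, 0.1, 0, 0], [-0.2, 11, 0.1, 0, 0], [-0.2, 12, 0.1, 0, 0], [-0.2, 12.5, 0.1, 0, 0], [-0.2, 12.8, 0.1, 0, 0], [-0.2, 12.8, 0.1, 0, 0], [-0.2, 12.8, 0.1, 0, 0]]
  ]
}}

```text
time: 4.32
eef_pos: [550.4, 400.7, 155.2]
tcp_rot: [[-0.002, 0.053, 0.999], [-0.009, 0.999, -0.053], [-1.0, -0.009, -0.001]]
wrist_force: [-0.9, -18.1, -6.8]
finger_gap: 0.222
```

Bolt is at its stop (18 N at the end of a 124 mm travel). Release, rise, and travel to above bottle A.

{"method": "apply_moves", "body": {
  "plan": [
    [[0, 0, 0, 0, 5], [0, 0, 0, 0, 5], [0, 0, 0, 0, 5], [-4, 0, 0, 0, 5], [-9, 0, 0, 0, 5], [-12.5, 0, 0, 0, 5], [-12.5, 0, 0, 0, 5]]
  ]
}}

```text
time: 5.2
eef_pos: [552.1, 403.4, 285.7]
tcp_rot: [[0.006, 0.052, 0.999], [-0.005, 0.999, -0.052], [-1.0, -0.004, 0.007]]
wrist_force: [-0.6, -0.0, 0.1]
finger_gap: 0.59
```

```bash
python3 - <<'E'
from h import *
go([519,-260,280],88)
E
```

```text
t 5.20 pos [552.1 403.4 285.7] az 87.0 gap 50.141 F [-0.6 -0.   0.1] -> shift cm [  0.87 -66.42   0.14] turn -0.017
```

{"method": "apply_moves", "body": {
  "plan": [
    [[0, -66.4, 0.1, -0.02, 5], [0, -66.4, 0.1, -0.02, 5], [0, -66.4, 0.1, -0.02, 5], [0, -66.4, 0.1, -0.02, 5], [0, -66.4, 0.1, -0.02, 5], [0, -66.4, 0.1, -0.02, 5], [0, -66.4, 0.1, -0.02, 5], [0, -66.4, 0.1, -0.02, 5], [0, -66.4, 0.1, -0.02, 5], [0, -66.4, 0.1, -0.02, 5], [0, -66.4, 0.1, -0.02, 5], [0, -66.4, 0.1, -0.02, 5], [0, -66.4, 0.1, -0.02, 5], [0, -66.4, 0.1, -0.02, 5]]
  ]
}}

```text
time: 6.95
eef_pos: [518.8, -258.3, 288.3]
tcp_rot: [[0.006, 0.03, 1.0], [-0.004, 1.0, -0.03], [-1.0, -0.004, 0.006]]
wrist_force: [0.8, 0.4, -0.8]
finger_gap: 0.588
```

```bash
cat >> h.py <<'E'
def wcloud(d,c):
    h,w=d.shape; f=h/2/np.tan(np.radians(c["fov_y"])/2)
    v,u=np.mgrid[:h,:w]; a,b=u-c["cx"],v-c["cy"]; r=np.hypot(a,b)+1e-9; th=r/f
    t=np.tan(np.clip(th,0,1.5))
    P=np.stack([a/r*t*d,b/r*t*d,d],-1); M=np.array(c["camera_from_world"]); W=(P-M[:3,3])@M[:3,:3]; W[d<=0]=np.nan
    return W
E
python3 - <<'E'
from h import *
go([519,-260,166],88)
c=viewer.calibration("wrist"); p,d=viewer.capture("wrist"); cv2.imwrite("pics/w2.png",p[:,:,::-1])
W=wcloud(d,c); z=W[...,2]; m=(z>176)&(z<215)&(abs(W[...,0]-515)<35)&(abs(W[...,1]+300)<90)
sat=p.max(-1).astype(int)-p.min(-1); m&=sat<40
blobs(m,W,30)
t,d=viewer.capture("top"); T=cloud(d,viewer.calibration("top")); z=T[...,2]; m=(z>183)&(z<215)&(abs(T[...,1]-400)<40); blobs(m,T,8)
E
```

```text
t 6.95 pos [ 518.8 -258.3  288.3] az 88.3 gap 49.970 F [ 0.8  0.4 -0.8] -> shift cm [12.23 -0.12 -0.05] turn 0.005
1 935 [252.9 191.1] med [ 514. -261.  198.] min [ 501. -275.  178.] max [ 536. -247.  203.]
2 995 [161.6 193.1] med [ 514. -339.  198.] min [ 500. -357.  176.] max [ 535. -328.  203.]
1 30 [110.7 214.7] med [549. 398. 190.] min [542. 390. 185.] max [559. 407. 196.]
```

View pics/w2.png

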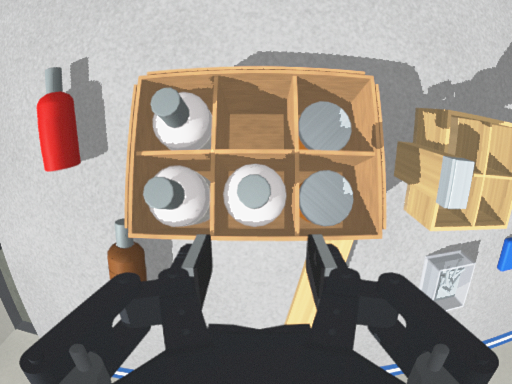

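The wrist view shows bottle caps at (167,105), (165,193) and (253,190), and jars at (325,125) and (325,195). The middle uphill bottle is centred between the jaws, and its measured cap top at (514,-261,198) matches the first estimate. I'll descend and grip.

{"method": "apply_moves", "body": {
  "plan": [
    [[5, -0.2, 0, 0, 5], [9, -0.2, 0, 0, 5], [12.1, -0.2, 0, 0, 5], [12.1, -0.2, 0, 0, 5], [12.1, -0.2, 0, 0, 0], [12.1, -0.2, 0, 0, 0], [12.1, -0.2, 0, 0, 0], [12.1, -0.2, 0, 0, 0], [12.1, -0.2, 0, 0, 0]]
  ],
  "grip_force": 30
}}

```text
time: 8.18
eef_pos: [520.1, -262.0, 169.6]
tcp_rot: [[0.008, 0.03, 1.0], [-0.007, 1.0, -0.03], [-1.0, -0.006, 0.008]]
wrist_force: [-2.8, -1.5, 5.9]
finger_gap: 0.33
```

{"method": "apply_moves", "body": {
  "plan": [
    [[-1, 0, -0.35, 0, 0], [-2.5, 0, -0.9, 0, 0], [-4.5, 0, -1.6, 0, 0], [-6.5, 0, -2.35, 0, 0], [-8.5, 0, -3.1, 0, 0], [-10.5, 0, -3.8, 0, 0], [-12.5, 0, -4.5, 0, 0], [-14.5, 0, -5.2, 0, 0], [-17, 0, -5.5, 0, 0], [-19.5, 0, -5.5, 0, 0], [-21.5, 0, -5.5, 0, 0], [-21.5, 0, -5.5, 0, 0]]
  ]
}}

```text
time: 9.68
eef_pos: [463.8, -259.3, 386.3]
tcp_rot: [[0.011, 0.03, 0.999], [-0.009, 0.999, -0.03], [-1.0, -0.009, 0.011]]
wrist_force: [-1.0, -0.5, -2.8]
finger_gap: 0.327
```

```bash
python3 - <<'E'
from h import *
go([0,0,0],88)
p,d=viewer.capture("side"); cv2.imwrite("pics/s3.png",cv2.resize(p[60:300,130:350,::-1],None,fx=2.4,fy=2.4))
np.savez("pics/s3.npz",p=p,d=d)
E
```

```text
t 9.68 pos [ 463.8 -259.3  386.3] az 88.3 gap 27.775 F [-1.  -0.5 -2.8] -> shift cm [ 37.88  24.85 -47.57] turn 0.004
```

View pics/s3.png

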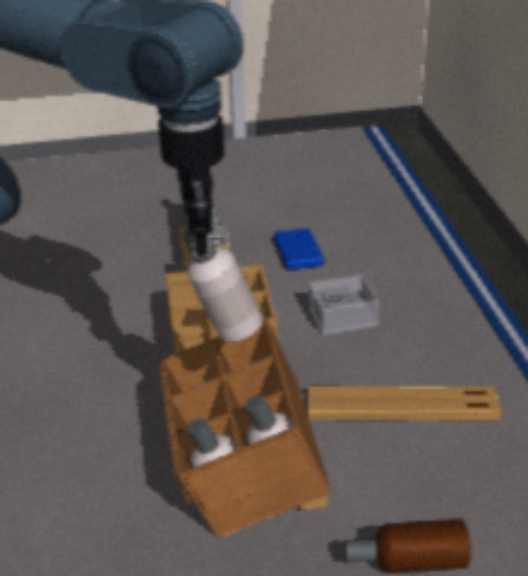

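The side view shows the bottle lifted clear but still tilted about 20° in the jaws, at about (225,290). I'll set its base edge down on free bench in front of the track, swing it upright about that edge, and regrip it.

```bash
python3 - <<'E'
from h import *
go([350,160,340],88);go([350,160,140],88)
E
```

```text
t 9.72 pos [ 463.4 -258.9  384.5] az 88.3 gap 27.826 F [ 0.1  0.1 -3.4] -> shift cm [  4.05  41.56 -12.65] turn 0.005
t 9.72 pos [ 463.4 -258.9  384.5] az 88.3 gap 27.826 F [ 0.1  0.1 -3.4] -> shift cm [ 24.05  41.7  -12.82] turn 0.005
```

{"method": "apply_moves", "body": {
  "plan": [
    [[0, 10, -3, 0, 0], [0, 20, -6, 0, 0], [2, 41.7, -12.7, 0, 0], [4, 41.7, -12.7, 0, 0], [4, 41.7, -12.7, 0, 0], [4, 41.7, -12.7, 0, 0], [4, 41.7, -12.7, 0, 0], [4, 41.7, -12.7, 0, 0], [4, 41.7, -12.7, 0, 0], [8, 41.7, -12.7, 0, 0], [14, 41.7, -12.7, 0, 0], [19, 41.7, -12.7, 0, 0], [23, 41.7, -12.7, 0, 0], [23.7, 41.7, -12.7, 0, 0], [24, 41.7, -12.7, 0, 0], [24, 41.7, -12.7, 0, 0]]
  ],
  "grip_force": 30
}}

```text
time: 11.72
eef_pos: [352.8, 159.8, 142.3]
tcp_rot: [[0.012, 0.031, 0.999], [-0.007, 0.999, -0.031], [-1.0, -0.006, 0.012]]
wrist_force: [-0.2, -0.2, -2.3]
finger_gap: 0.328
```

{"method": "apply_moves", "body": {
  "plan": [
    [[0.4, 0, 0, 0, 0], [0.8, 0, 0, 0, 0], [1.0, 0, 0, 0, 0], [1.1, 0, 0, 0, 0], [1.1, 0, 0, 0, 0]]
  ],
  "grip_force": 20
}}

```text
time: 12.35
eef_pos: [354.7, 160.0, 133.8]
tcp_rot: [[0.015, 0.031, 0.999], [-0.007, 1.0, -0.031], [-1.0, -0.006, 0.016]]
wrist_force: [-1.6, -0.7, 10.2]
finger_gap: 0.326
```

{"method": "apply_moves", "body": {
  "plan": [
    [[0.1, 0, 0.6, 0, 0], [0.1, 0, 1.2, 0, 0], [0.1, 0, 1.8, 0, 0], [0.1, 0, 2.4, 0, 0], [0.1, 0, 3.0, 0, 0], [0.1, 0, 3.6, 0, 0], [0.2, 0, 4.2, 0, 0], [0.3, 0, 4.8, 0, 0], [0.3, 0, 5.2, 0, 0], [0.3, 0, 5.2, 0, 0]]
  ]
}}

```text
time: 13.6
eef_pos: [406.5, 158.1, 131.0]
tcp_rot: [[0.014, 0.031, 0.999], [-0.007, 1.0, -0.031], [-1.0, -0.007, 0.015]]
wrist_force: [-1.3, 1.0, -1.2]
finger_gap: 0.33
```

```bash
python3 - <<'E'
from h import *
go([350,160,340],88)
p,d=viewer.capture("side"); c=viewer.calibration("side"); print(proj([405,160,60],c))
u,v=proj([405,160,60],c).astype(int)
cv2.imwrite("pics/s4.png",cv2.resize(p[v-70:v+60,u-70:u+70,::-1],None,fx=4,fy=4))
E
```

```text
t 13.60 pos [406.5 158.1 131. ] az 88.2 gap 28.030 F [-1.3  1.  -1.2] -> shift cm [-20.98  -0.13  -5.34] turn 0.004
[188.64222239 181.09501955]
```

View pics/s4.png

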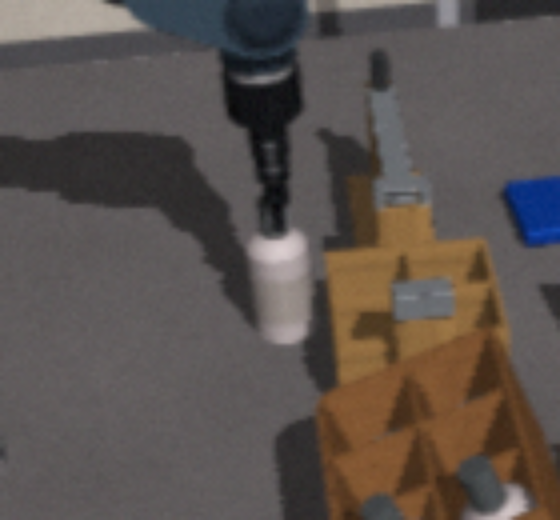

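The bottle stands nearly upright at about (280,290) in the crop. I'll release it to settle, regrip, and lift.

{"method": "apply_moves", "body": {
  "plan": [
    [[0, 0, 0, 0, 4.5], [0, 0, 0, 0, 4.5], [0, 0, 0, 0, 4.5], [0, 0, 0, 0, 4.5], [0, 0, 0, 0, 4.5], [0, 0, 0, 0, 0], [0, 0, 0, 0, 0], [0, 0, 0, 0, 0], [0, 0, 0, 0, 0], [-2, 0, 0, 0, 0], [-6, 0, 0, 0, 0], [-12, 0, 0, 0, 0], [-19, 0, 0, 0, 0], [-19, 0, 0, 0, 0], [-19, 0, 0, 0, 0]]
  ],
  "grip_force": 40
}}

```text
time: 15.52
eef_pos: [403.1, 159.5, 319.8]
tcp_rot: [[0.013, 0.031, 0.999], [-0.007, 1.0, -0.031], [-1.0, -0.007, 0.013]]
wrist_force: [0.1, -0.1, -4.4]
finger_gap: 0.324
```

```bash
python3 - <<'E'
from h import *
go([572,103,325],87)
p,d=viewer.capture("side"); c=viewer.calibration("side")
u,v=proj([405,160,260],c).astype(int)
W=cloud(d,c); g=p.min(-1)>110
m=g&(abs(W[...,0]-405)<70)&(abs(W[...,1]-150)<60)&(W[...,2]>160)&(W[...,2]<310)
blobs(m,W,50)
for lo in range(180,300,20):
    k=m&(W[...,2]>lo)&(W[...,2]<lo+20)
    if k.sum()>5: print(lo,(W[k].min(0)+W[k].max(0))/2,k.sum())
E
```

```text
t 15.53 pos [403.1 159.5 319.8] az 88.2 gap 27.567 F [ 0.1 -0.1 -4.4] -> shift cm [-0.26 -5.13 17.06] turn 0.022
1 378 [184.2 141.9] med [402. 134. 264.] min [372. 121. 190.] max [431. 183. 309.]
180 [400.67462821 134.08853229 194.82100115] 24
200 [401.97898259 134.85824679 209.92653706] 57
220 [404.88619241 131.72482311 230.09880079] 49
240 [403.16864636 131.34796811 250.30779547] 54
260 [403.62474218 132.80076518 270.53169142] 56
280 [401.70785329 153.11343889 290.32668464] 81
```

Bottle is upright (axis x ≈ 402 at all heights). Going over bay3.

{"method": "apply_moves", "body": {
  "plan": [
    [[0, -1.2, 4, 0, 0], [0, -2.7, 9, 0, 0], [0, -5.1, 17.1, 0.02, 0], [0, -5.1, 17.1, 0.02, 0], [0, -5.1, 17.1, 0.02, 0], [0, -5.1, 17.1, 0.02, 0], [5, -5.1, 17.1, 0.02, 0], [9, -5.1, 17.1, 0.02, 0], [9, -5.1, 17.1, 0.02, 0]]
  ]
}}

```text
time: 16.7
eef_pos: [569.4, 103.0, 226.5]
tcp_rot: [[0.001, 0.05, 0.999], [-0.008, 0.999, -0.05], [-1.0, -0.007, 0.002]]
wrist_force: [-0.6, -0.3, -3.3]
finger_gap: 0.323
```

```bash
python3 - <<'E'
from h import *
go([572,103,146],87)
c=viewer.calibration("wrist"); p,d=viewer.capture("wrist"); cv2.imwrite("pics/w5.png",p[:,:,::-1])
W=wcloud(d,c); np.savez("pics/w5.npz",p=p,W=W)
z=W[...,2]
# rack wall tops: find along lines
m=(z>84)&(z<99)&(W[...,0]<640)&(W[...,0]>420)&(W[...,1]>-60)&(W[...,1]<170)
blobs(m,W,40)
m=(z>150)&(z<168)&(W[...,0]<640)&(W[...,0]>420)&(W[...,1]>-60)&(W[...,1]<200); blobs(m,W,40)
E
```

```text
t 16.70 pos [569.4 103.  226.5] az 87.1 gap 27.413 F [-0.6 -0.3 -3.3] -> shift cm [8.05 0.07 0.25] turn 0.002
1 5746 [212.2 126.6] med [517.  62.  93.] min [441. -28.  84.] max [612. 157.  99.]
1 2825 [339.1 156.5] med [534. 165. 160.] min [507. 150. 150.] max [563. 182. 162.]
2 2208 [ 91.  157.7] med [523. -28. 160.] min [495. -49. 150.] max [553. -13. 162.]
3 303 [258.7 165.3] med [537. 106. 159.] min [534.  77. 150.] max [551. 133. 168.]
```

View pics/w5.png

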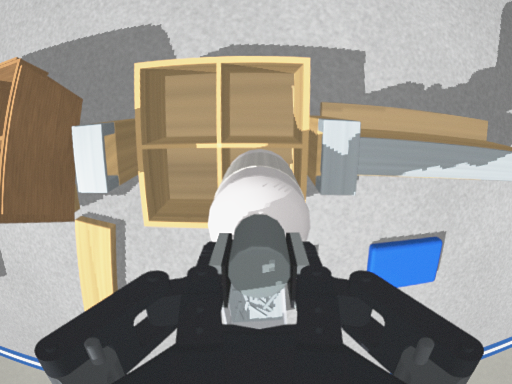

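The wrist view shows bottle 1 over bay3 at about (258,200), lined up between the middle wall (220) and the side wall (305). The posts put the rack origin near (529.5,66.5), so the current x is fine. Lowering.

{"method": "apply_moves", "body": {
  "plan": [
    [[2, 0, 0.1, 0, 0], [4, 0, 0.1, 0, 0], [6, 0, 0.1, 0, 0], [7.5, 0, 0.1, 0, 0], [8.2, 0, 0.1, 0, 0], [8.4, 0, 0.1, 0, 0], [8.4, 0, 0.1, 0, 0]]
  ]
}}

```text
time: 17.62
eef_pos: [573.4, 102.3, 146.3]
tcp_rot: [[0.008, 0.05, 0.999], [-0.008, 0.999, -0.05], [-1.0, -0.007, 0.009]]
wrist_force: [-0.3, 1.2, -3.1]
finger_gap: 0.324
```

{"method": "apply_moves", "body": {
  "plan": [
    [[0.3, 0, -0.2, 0, 0], [0.5, 0, -0.2, 0, 0], [0.6, 0, -0.2, 0, 0], [0.6, 0, -0.2, 0, 0]]
  ]
}}

```text
time: 18.12
eef_pos: [573.0, 102.3, 143.6]
tcp_rot: [[0.012, 0.05, 0.999], [-0.008, 0.999, -0.05], [-1.0, -0.007, 0.012]]
wrist_force: [-4.2, -0.3, 10.0]
finger_gap: 0.325
```

{"method": "apply_moves", "body": {
  "plan": [
    [[0, 0, 0, 0, 5], [0, 0, 0, 0, 5], [0, 0, 0, 0, 5], [0, 0, 0, 0, 5], [-2, 0, 0, 0, 5], [-6, 0, 0, 0, 5], [-12, 0, 0, 0, 5], [-16, 0, 0, 0, 5], [-16, 0, 0, 0, 5]]
  ]
}}

```text
time: 19.25
eef_pos: [573.2, 103.6, 310.2]
tcp_rot: [[0.022, 0.05, 0.999], [-0.008, 0.999, -0.05], [-1.0, -0.007, 0.023]]
wrist_force: [0.5, -0.2, -0.2]
finger_gap: 0.59
```

```bash
python3 - <<'E'
from h import *
go([517,-340,295],88)
c=viewer.calibration("wrist"); p,d=viewer.capture("wrist"); W=wcloud(d,c); z=W[...,2]
m=(z>165)&(z<180)&(abs(W[...,0]-571)<40)&(abs(W[...,1]-103)<40); blobs(m,W,30)
cv2.imwrite("pics/w6.png",p[:,:,::-1])
E
```

```text
t 19.25 pos [573.2 103.6 310.2] az 87.1 gap 50.157 F [ 0.5 -0.2 -0.2] -> shift cm [  1.75 -44.57  -3.44] turn -0.015
1 672 [257.4 176.3] med [569. 104. 173.] min [556.  89. 165.] max [585. 118. 175.]
```

Bottle 1 stands in bay3 (cap centre ≈ (570,103.5), top 173–175 mm). On to bottle B.

{"method": "apply_moves", "body": {
  "plan": [
    [[0, -44.5, -3.4, -0.02, 5], [0, -44.5, -3.4, -0.02, 5], [0, -44.5, -3.4, -0.02, 5], [0, -44.5, -3.4, -0.02, 5], [0, -44.5, -3.4, -0.02, 5], [0, -44.5, -3.4, -0.02, 5], [0, -44.5, -3.4, -0.02, 5], [0, -44.5, -3.4, -0.02, 5], [2, -44.5, -3.4, -0.02, 5], [2, -44.5, -3.4, -0.02, 5]]
  ]
}}

```text
time: 20.55
eef_pos: [515.5, -336.8, 285.8]
tcp_rot: [[0.013, 0.028, 1.0], [-0.003, 1.0, -0.028], [-1.0, -0.003, 0.013]]
wrist_force: [0.4, -0.1, -0.7]
finger_gap: 0.583
```

```bash
python3 - <<'E'
from h import *
c=viewer.calibration("wrist"); p,d=viewer.capture("wrist"); 
W=wcloud(d,c); z=W[...,2]; sat=p.max(-1).astype(int)-p.min(-1)
for x0,y0,z0 in((515,-340,199),(440,-338,169)):
    m=(sat<40)&(z>z0-22)&(z<z0+10)&(abs(W[...,0]-x0)<30)&(abs(W[...,1]-y0)<30); blobs(m,W,60)
go([518.5,-340,168],88)
E
```

```text
1 949 [249.  193.9] med [ 513. -343.  198.] min [ 499. -357.  189.] max [ 528. -329.  204.]
1 1016 [252.6  94.6] med [ 433. -338.  167.] min [ 416. -352.  147.] max [ 451. -324.  174.]
t 20.60 pos [ 516.  -337.1  287.3] az 88.4 gap 49.548 F [ 0.1 -0.8  0. ] -> shift cm [11.93 -0.23  0.09] turn 0.007
```

{"method": "apply_moves", "body": {
  "plan": [
    [[5, -0.5, 0, 0, 5], [9, -0.5, 0, 0, 5], [12, -0.5, 0, 0, 5], [12, -0.5, 0, 0, 5], [12, -0.5, 0, 0, 0], [12, -0.5, 0, 0, 0], [12, -0.5, 0, 0, 0], [12, -0.5, 0, 0, 0], [12, -0.5, 0, 0, 0]]
  ],
  "grip_force": 30
}}

```text
time: 21.72
eef_pos: [518.1, -343.5, 169.3]
tcp_rot: [[0.016, 0.028, 0.999], [-0.007, 1.0, -0.028], [-1.0, -0.007, 0.016]]
wrist_force: [-2.5, -0.9, 5.7]
finger_gap: 0.332
```

{"method": "apply_moves", "body": {
  "plan": [
    [[-1, 0, -0.35, 0, 0], [-2.5, 0, -0.9, 0, 0], [-4.5, 0, -1.6, 0, 0], [-6.5, 0, -2.35, 0, 0], [-8.5, 0, -3.1, 0, 0], [-10.5, 0, -3.8, 0, 0], [-12.5, 0, -4.5, 0, 0], [-14.5, 0, -5.2, 0, 0], [-17, 0, -5.5, 0, 0], [-19.5, 0, -5.5, 0, 0], [-21.5, 0, -5.5, 0, 0], [-21.5, 0, -5.5, 0, 0]]
  ]
}}

```text
time: 23.22
eef_pos: [460.0, -341.0, 385.6]
tcp_rot: [[0.019, 0.028, 0.999], [-0.01, 1.0, -0.028], [-1.0, -0.009, 0.019]]
wrist_force: [-0.0, 0.8, -3.0]
finger_gap: 0.327
```

```bash
python3 - <<'E'
from h import *
go([352,160,142],88)
E
```

```text
t 23.23 pos [ 460.  -341.   385.6] az 88.4 gap 27.819 F [-0.   0.8 -3. ] -> shift cm [ 23.66  50.   -12.65] turn 0.007
```

Same upright procedure, with the same offsets as before.

{"method": "apply_moves", "body": {
  "plan": [
    [[0, 8, -2, 0, 0], [0, 18, -5, 0, 0], [0, 50, -12.6, 0, 0], [2, 50, -12.6, 0, 0], [3, 50, -12.6, 0, 0], [3, 50, -12.6, 0, 0], [3, 50, -12.6, 0, 0], [3, 50, -12.6, 0, 0], [3, 50, -12.6, 0, 0], [3, 50, -12.6, 0, 0], [8, 50, -12.6, 0, 0], [14, 50, -12.6, 0, 0], [19, 50, -12.6, 0, 0], [22, 50, -12.6, 0, 0], [23.5, 50, -12.6, 0, 0], [23.5, 50, -12.6, 0, 0]]
  ]
}}

```text
time: 25.22
eef_pos: [352.4, 159.3, 143.2]
tcp_rot: [[0.017, 0.029, 0.999], [-0.01, 1.0, -0.029], [-1.0, -0.01, 0.017]]
wrist_force: [0.6, -0.6, -2.1]
finger_gap: 0.333
```

{"method": "apply_moves", "body": {
  "plan": [
    [[0.4, 0, 0, 0, 0], [0.8, 0, 0, 0, 0], [1.0, 0, 0, 0, 0], [1.1, 0, 0, 0, 0], [1.1, 0, 0, 0, 0]]
  ],
  "grip_force": 20
}}

```text
time: 25.85
eef_pos: [353.1, 159.4, 133.0]
tcp_rot: [[0.018, 0.029, 0.999], [-0.01, 1.0, -0.029], [-1.0, -0.01, 0.019]]
wrist_force: [-1.6, 0.2, 2.4]
finger_gap: 0.329
```

{"method": "apply_moves", "body": {
  "plan": [
    [[0.2, 0, 0.6, 0, 0], [0.2, 0, 1.2, 0, 0], [0.2, 0, 1.8, 0, 0], [0.2, 0, 2.4, 0, 0], [0.2, 0, 3.0, 0, 0], [0.2, 0, 3.6, 0, 0], [0.2, 0, 4.2, 0, 0], [0.3, 0, 4.8, 0, 0], [0.3, 0, 5.2, 0, 0], [0.3, 0, 5.2, 0, 0]]
  ]
}}

```text
time: 27.1
eef_pos: [405.4, 157.8, 130.7]
tcp_rot: [[0.019, 0.029, 0.999], [-0.01, 1.0, -0.029], [-1.0, -0.01, 0.019]]
wrist_force: [-1.4, -0.1, -0.7]
finger_gap: 0.329
```

```bash
cat >> h.py <<'E'
def tilt(zt):
    s=telemetry.read_state(); P=s["eef_pos"]
    p,d=viewer.capture("side"); c=viewer.calibration("side"); W=cloud(d,c)
    m=(p.min(-1)>100)&(abs(W[...,0]-P[0])<90)&(abs(W[...,1]-P[1]+10)<60)
    for lo in range(0,120,20):
        z0=zt-131+lo; k=m&(W[...,2]>z0)&(W[...,2]<z0+20)
        if k.sum()>5: print(lo,(W[k].min(0)+W[k].max(0))/2,k.sum())
E
python3 - <<'E'
from h import *
go([568,27,325],87); tilt(130)
E
```

```text
t 27.10 pos [405.4 157.8 130.7] az 88.3 gap 27.953 F [-1.4 -0.1 -0.7] -> shift cm [-18.99 -12.78  17.  ] turn 0.023
0 [400.02825125 133.29990465   9.33696277] 32
20 [403.30960982 132.9859033   28.75455482] 43
40 [407.08355179 128.77771229  48.87583817] 43
60 [407.78492724 133.71020414  68.90282701] 52
80 [405.41660016 134.18922566  89.03988954] 56
100 [403.40092271 151.37902967 108.96108818] 94
```

Nearly upright. Release, regrip, lift.

{"method": "apply_moves", "body": {
  "plan": [
    [[0, 0, 0, 0, 4.5], [0, 0, 0, 0, 4.5], [0, 0, 0, 0, 4.5], [0, 0, 0, 0, 4.5], [0, 0, 0, 0, 4.5], [0, 0, 0, 0, 0], [0, 0, 0, 0, 0], [0, 0, 0, 0, 0], [0, 0, 0, 0, 0], [-2, 0, 0, 0, 0], [-6, 0, 0, 0, 0], [-12, 0, 0, 0, 0], [-19, 0, 0, 0, 0], [-19, 0, 0, 0, 0], [-19, 0, 0, 0, 0]]
  ],
  "grip_force": 40
}}

```text
time: 29.02
eef_pos: [401.4, 159.7, 319.8]
tcp_rot: [[0.018, 0.029, 0.999], [-0.01, 1.0, -0.029], [-1.0, -0.01, 0.018]]
wrist_force: [-1.0, -0.3, -2.6]
finger_gap: 0.328
```

```bash
python3 - <<'E'
from h import *
go([566.5,26,320],87); tilt(320)
E
```

```text
t 29.02 pos [401.4 159.7 319.8] az 88.3 gap 27.911 F [-1.  -0.3 -2.6] -> shift cm [  0.4  -12.89  16.89] turn 0.023
0 [405.3404212  134.96624203 199.67185794] 57
20 [404.76046623 134.67584349 219.16163378] 57
40 [406.97632311 132.20575538 238.46317544] 59
60 [409.14099822 137.944569   258.94643698] 63
80 [407.23570052 137.81897276 278.70747507] 67
100 [405.19218489 144.01442639 299.10976777] 101
```

{"method": "apply_moves", "body": {
  "plan": [
    [[-0.5, -5, 5, 0, 0], [-0.5, -12.9, 10, 0, 0], [-0.5, -12.9, 16.6, 0.02, 0], [-0.5, -12.9, 16.6, 0.02, 0], [-0.5, -12.9, 16.6, 0.02, 0], [-0.5, -12.9, 16.6, 0.02, 0], [4, -12.9, 16.6, 0.02, 0], [8.5, -12.9, 16.6, 0.02, 0], [8.5, -12.9, 16.6, 0.02, 0]]
  ]
}}

```text
time: 30.2
eef_pos: [560.5, 26.1, 232.7]
tcp_rot: [[0.005, 0.048, 0.999], [-0.009, 0.999, -0.048], [-1.0, -0.009, 0.006]]
wrist_force: [-0.1, -0.2, -1.7]
finger_gap: 0.326
```

```bash
python3 - <<'E'
from h import *
go([565,26,145],87)
c=viewer.calibration("wrist"); p,d=viewer.capture("wrist"); W=wcloud(d,c); z=W[...,2]
cv2.imwrite("pics/w7.png",p[:,:,::-1])
E
```

```text
t 30.20 pos [560.5  26.1 232.7] az 87.2 gap 27.715 F [-0.1 -0.2 -1.7] -> shift cm [8.77 0.08 0.4 ] turn 0.004
```

View pics/w7.png

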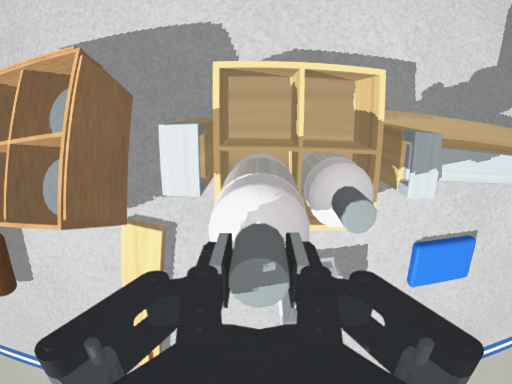

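The wrist view shows bottle B at (258,200) over bay2, and bottle A in bay3 at (340,190). Lowering with a few mm added in x.

{"method": "apply_moves", "body": {
  "plan": [
    [[0.5, 0, 0.4, 0, 0], [2, 0, 0.4, 0, 0], [4, 0, 0.2, 0, 0], [6, 0, 0.2, 0, 0], [7.5, 0, 0.2, 0, 0], [8.5, 0, 0.2, 0, 0], [9.1, 0, 0.2, 0, 0], [9.2, 0, 0.2, 0, 0], [9.2, 0, 0.2, 0, 0]]
  ]
}}

```text
time: 31.38
eef_pos: [566.1, 24.7, 144.7]
tcp_rot: [[0.012, 0.048, 0.999], [-0.01, 0.999, -0.048], [-1.0, -0.009, 0.013]]
wrist_force: [0.1, -0.6, -1.9]
finger_gap: 0.326
```

{"method": "apply_moves", "body": {
  "plan": [
    [[0.3, 0, -0.1, 0, 0], [0.4, 0, -0.1, 0, 0], [0.4, 0, -0.1, 0, 0], [0.4, 0, -0.1, 0, 0]]
  ]
}}

```text
time: 31.88
eef_pos: [566.5, 24.5, 143.1]
tcp_rot: [[0.016, 0.048, 0.999], [-0.011, 0.999, -0.048], [-1.0, -0.01, 0.016]]
wrist_force: [-2.9, 1.1, 6.4]
finger_gap: 0.324
```

On the floor. Release and rise.

{"method": "apply_moves", "body": {
  "plan": [
    [[0, 0, 0, 0, 5], [0, 0, 0, 0, 5], [0, 0, 0, 0, 5], [0, 0, 0, 0, 5], [-2, 0, 0, 0, 5], [-6, 0, 0, 0, 5], [-12, 0, 0, 0, 5], [-16, 0, 0, 0, 5], [-16, 0, 0, 0, 5]]
  ]
}}

```text
time: 33.0
eef_pos: [566.0, 26.0, 309.6]
tcp_rot: [[0.026, 0.048, 0.998], [-0.012, 0.999, -0.048], [-1.0, -0.011, 0.027]]
wrist_force: [0.5, -0.4, -0.0]
finger_gap: 0.585
```

```bash
python3 - <<'E'
from h import *
go([445,-338,285],88)
c=viewer.calibration("wrist"); p,d=viewer.capture("wrist"); W=wcloud(d,c); z=W[...,2]
m=(z>165)&(z<180)&(abs(W[...,0]-570)<40)&(abs(W[...,1]-65)<90); blobs(m,W,30)
E
```

```text
t 33.00 pos [566.   26.  309.6] az 87.2 gap 49.708 F [ 0.5 -0.4 -0. ] -> shift cm [  2.58 -36.91 -10.41] turn -0.013
1 634 [335.5 179.8] med [569. 102. 173.] min [556.  89. 165.] max [584. 117. 175.]
2 671 [257.9 181.8] med [568.  26. 173.] min [555.  12. 165.] max [583.  39. 175.]
```

{"method": "apply_moves", "body": {
  "plan": [
    [[0, -36.9, -10.6, -0.01, 5], [0, -36.9, -10.6, -0.01, 5], [0, -36.9, -10.6, -0.01, 5], [0, -36.9, -10.6, -0.01, 5], [0, -36.9, -10.6, -0.01, 5], [0, -36.9, -10.6, -0.01, 5], [0, -36.9, -10.6, -0.01, 5], [3, -36.9, -10.6, -0.01, 5], [5, -36.9, -10.6, -0.01, 5], [5, -36.9, -10.6, -0.01, 5]]
  ]
}}

```text
time: 34.3
eef_pos: [441.8, -336.1, 255.3]
tcp_rot: [[0.018, 0.037, 0.999], [-0.007, 0.999, -0.037], [-1.0, -0.007, 0.018]]
wrist_force: [0.4, -0.8, 0.8]
finger_gap: 0.583
```

```bash
python3 - <<'E'
from h import *
c=viewer.calibration("wrist"); p,d=viewer.capture("wrist"); cv2.imwrite("pics/w8.png",p[:,:,::-1])
W=wcloud(d,c); z=W[...,2]; sat=p.max(-1).astype(int)-p.min(-1)
m=(sat<40)&(z>158)&(z<180)&(abs(W[...,0]-438)<30)&(abs(W[...,1]+338)<30); blobs(m,W,60)
go([441,-339,140],88)
E
```

```text
1 986 [253.7 180.7] med [ 429. -338.  168.] min [ 415. -353.  158.] max [ 446. -324.  173.]
t 34.35 pos [ 442.3 -336.9  257.1] az 87.9 gap 49.923 F [0.4 0.3 0.3] -> shift cm [11.71 -0.11 -0.36] turn -0.002
```

View pics/w8.png

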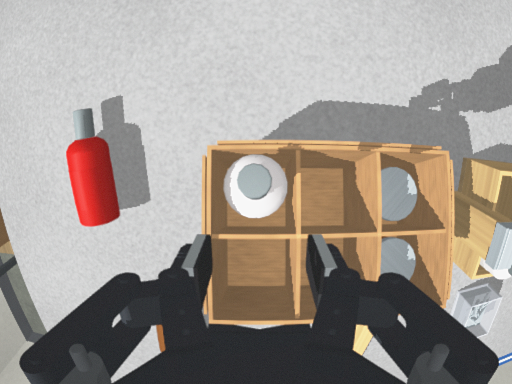

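The wrist view shows bottle C's cap at (254,181). The wrist reading puts the cap top at x ≈ 430. The top view gave about 437, so the bottle sits a little further downhill or the top camera is biased. I'll use the wrist value.

{"method": "apply_moves", "body": {
  "plan": [
    [[4, -0.2, -0.9, 0, 5], [8, -0.2, -0.9, 0, 5], [11.7, -0.2, -0.9, 0, 5], [11.7, -0.2, -0.9, 0, 5], [11.7, -0.2, -0.9, 0, 0], [11.7, -0.2, -0.9, 0, 0], [11.7, -0.2, -0.9, 0, 0], [11.7, -0.2, -0.9, 0, 0], [11.7, -0.2, -0.9, 0, 0]]
  ],
  "grip_force": 30
}}

```text
time: 35.48
eef_pos: [436.9, -340.8, 142.8]
tcp_rot: [[0.023, 0.037, 0.999], [-0.013, 0.999, -0.037], [-1.0, -0.012, 0.023]]
wrist_force: [0.5, 0.9, 6.2]
finger_gap: 0.329
```

{"method": "apply_moves", "body": {
  "plan": [
    [[-1, 0, -0.35, 0, 0], [-2.5, 0, -0.9, 0, 0], [-4.5, 0, -1.6, 0, 0], [-6.5, 0, -2.35, 0, 0], [-8.5, 0, -3.1, 0, 0], [-10.5, 0, -3.8, 0, 0], [-12.5, 0, -4.5, 0, 0], [-14.5, 0, -5.2, 0, 0], [-17, 0, -5.5, 0, 0], [-19.5, 0, -5.5, 0, 0], [-21.5, 0, -5.5, 0, 0], [-21.5, 0, -5.5, 0, 0]]
  ]
}}

```text
time: 36.98
eef_pos: [377.0, -336.5, 358.5]
tcp_rot: [[0.025, 0.037, 0.999], [-0.016, 0.999, -0.037], [-1.0, -0.015, 0.025]]
wrist_force: [-0.2, -0.1, -3.7]
finger_gap: 0.325
```

```bash
python3 - <<'E'
from h import *
go([352,160,142],88); tilt(366)
E
```

```text
t 36.98 pos [ 377.  -336.5  358.5] az 87.9 gap 27.621 F [-0.2 -0.1 -3.7] -> shift cm [20.79 49.84 -4.87] turn -0.002
0 [ 421.58900925 -358.57709861  245.06901844] 86
20 [ 417.23059396 -357.69427982  265.11501946] 101
40 [ 409.54684819 -358.11507259  284.68413179] 108
60 [ 400.95549583 -355.21418352  305.02622154] 120
80 [ 391.44045665 -342.88184897  325.02101979] 149
100 [ 391.03320439 -345.23794928  344.58946198] 152
```

{"method": "apply_moves", "body": {
  "plan": [
    [[0, 10, 4, 0, 0], [0, 25, 6, 0, 0], [0, 25, 6, 0, 0], [0, 25, 6, 0, 0], [0, 25, 6, 0, 0], [0, 49.8, -4.8, 0, 0], [0, 49.8, -4.8, 0, 0], [0, 49.8, -4.8, 0, 0], [0, 49.8, -4.8, 0, 0], [0, 49.8, -4.8, 0, 0], [4, 49.8, -4.8, 0, 0], [9, 49.8, -4.8, 0, 0], [14, 49.8, -4.8, 0, 0], [18, 49.8, -4.8, 0, 0], [20.2, 49.8, -4.8, 0, 0], [20.4, 49.8, -4.8, 0, 0], [20.4, 49.8, -4.8, 0, 0]]
  ]
}}

```text
time: 39.15
eef_pos: [352.4, 160.3, 145.9]
tcp_rot: [[0.024, 0.038, 0.999], [-0.014, 0.999, -0.037], [-1.0, -0.013, 0.024]]
wrist_force: [-0.3, -0.3, -2.1]
finger_gap: 0.329
```

{"method": "apply_moves", "body": {
  "plan": [
    [[0.4, 0, 0, 0, 0], [0.8, 0, 0, 0, 0], [1.1, 0, 0, 0, 0], [1.2, 0, 0, 0, 0], [1.2, 0, 0, 0, 0]]
  ],
  "grip_force": 20
}}

```text
time: 39.78
eef_pos: [355.2, 160.5, 137.6]
tcp_rot: [[0.029, 0.037, 0.999], [-0.013, 0.999, -0.037], [-0.999, -0.012, 0.029]]
wrist_force: [-3.7, -0.3, 15.2]
finger_gap: 0.325
```

{"method": "apply_moves", "body": {
  "plan": [
    [[0.1, 0, 0.6, 0, 0], [0.1, 0, 1.2, 0, 0], [0.1, 0, 1.8, 0, 0], [0.1, 0, 2.4, 0, 0], [0.1, 0, 3.0, 0, 0], [0.1, 0, 3.6, 0, 0], [0.2, 0, 4.2, 0, 0], [0.3, 0, 4.8, 0, 0], [0.3, 0, 5.3, 0, 0], [0.3, 0, 5.3, 0, 0]]
  ]
}}

```text
time: 41.02
eef_pos: [408.8, 158.4, 135.9]
tcp_rot: [[0.03, 0.037, 0.999], [-0.013, 0.999, -0.037], [-0.999, -0.012, 0.03]]
wrist_force: [-0.3, 0.4, -2.5]
finger_gap: 0.326
```

```bash
python3 - <<'E'
from h import *
go([493,107,325],87); tilt(130)
E
```

```text
t 41.02 pos [408.8 158.4 135.9] az 87.9 gap 27.738 F [-0.3  0.4 -2.5] -> shift cm [-18.58  -5.05   9.17] turn 0.015
0 [401.5510993  136.12507524   8.95043262] 25
20 [405.05184858 130.45965744  28.90051562] 38
40 [407.3483451  128.25740633  49.00031113] 46
60 [409.18054428 130.4500903   68.93435482] 53
80 [407.56830853 135.02494546  88.86656513] 54
100 [405.01549347 149.01630771 109.28519984] 97
```

{"method": "apply_moves", "body": {
  "plan": [
    [[0.1, 0, 0, 0, 0], [0.2, 0, 0, 0, 4.5], [0.2, 0, 0, 0, 4.5], [0.5, 0, 0, 0, 4.5], [0.5, 0, 0, 0, 4.5], [0.5, 0, 0, 0, 0], [0.5, 0, 0, 0, 0], [0.5, 0, 0, 0, 0], [0.5, 0, 0, 0, 0], [0.5, 0, 0, 0, 0], [-2, 0, 0, 0, 0], [-6, 0, 0, 0, 0], [-12, 0, 0, 0, 0], [-19, 0, 0, 0, 0], [-19, 0, 0, 0, 0], [-19, 0, 0, 0, 0]]
  ],
  "grip_force": 40
}}

```text
time: 43.08
eef_pos: [402.6, 161.0, 324.9]
tcp_rot: [[0.028, 0.037, 0.999], [-0.013, 0.999, -0.037], [-1.0, -0.012, 0.029]]
wrist_force: [-0.1, -0.2, -3.5]
finger_gap: 0.329
```

```bash
python3 - <<'E'
from h import *
go([491,106.5,320],87); tilt(320)
t,d=viewer.capture("top"); T=cloud(d,viewer.calibration("top")); z=T[...,2]; blobs((z>165)&(z<180)&(abs(T[...,0]-570)<50)&(abs(T[...,1]-65)<90),T,8)
E
```

```text
t 43.08 pos [402.6 161.  324.9] az 87.9 gap 28.005 F [-0.1 -0.2 -3.5] -> shift cm [ 0.81 -5.11  9.02] turn 0.015
0 [405.23355015 136.73833007 201.1718845 ] 40
20 [406.33227688 136.69439482 218.87961921] 61
40 [406.20998536 132.21799443 239.02542833] 54
60 [405.9414265  133.22389696 258.6418151 ] 60
80 [404.49747689 132.53377431 279.01039082] 71
100 [403.99127633 152.9149955  299.27026206] 94
1 61 [229.3 205.2] med [571.  24. 172.] min [558.  11. 165.] max [584.  37. 180.]
2 62 [205.1 205.8] med [570. 101. 172.] min [557.  88. 165.] max [583. 115. 179.]
```

{"method": "apply_moves", "body": {
  "plan": [
    [[0, -2, 3, 0, 0], [0, -5.2, 9, 0.02, 0], [0, -5.2, 9, 0.02, 0], [0, -5.2, 9, 0.02, 0], [5, -5.2, 9, 0.02, 0], [9, -5.2, 9, 0.02, 0], [9, -5.2, 9, 0.02, 0]]
  ]
}}

```text
time: 44.05
eef_pos: [488.5, 105.1, 231.8]
tcp_rot: [[0.015, 0.056, 0.998], [-0.014, 0.998, -0.056], [-1.0, -0.013, 0.016]]
wrist_force: [-0.2, 0.4, -2.6]
finger_gap: 0.328
```

```bash
python3 - <<'E'
from h import *
go([491,107,145],87)
p,d=viewer.capture("wrist"); cv2.imwrite("pics/w9.png",p[:,:,::-1])
E
```

```text
t 44.05 pos [488.5 105.1 231.8] az 86.8 gap 27.859 F [-0.2  0.4 -2.6] -> shift cm [8.68 0.32 0.1 ] turn -0.004
```

View pics/w9.png

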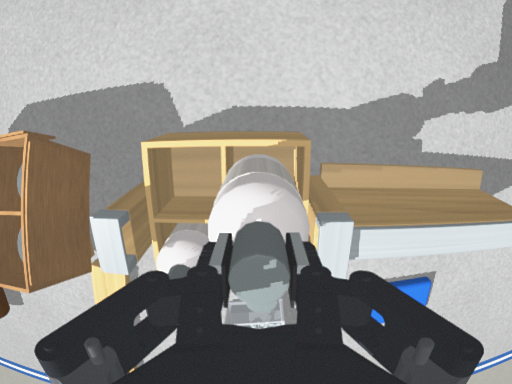

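The wrist view shows bottle C at (258,200) centred over bay1, between the divider (225) and the side wall (305). Lowering.

{"method": "apply_moves", "body": {
  "plan": [
    [[0.5, 0.3, 0.1, 0, 0], [2, 0.3, 0.1, 0, 0], [4, 0.3, 0.1, 0, 0], [6, 0.3, 0.1, 0, 0], [7.5, 0.3, 0.1, 0, 0], [8.4, 0.3, 0.1, 0, 0], [8.6, 0.3, 0.1, 0, 0], [8.6, 0.3, 0.1, 0, 0]]
  ]
}}

```text
time: 45.1
eef_pos: [493.7, 106.7, 149.2]
tcp_rot: [[0.022, 0.056, 0.998], [-0.014, 0.998, -0.056], [-1.0, -0.012, 0.023]]
wrist_force: [-1.7, 1.5, -3.0]
finger_gap: 0.329
```

{"method": "apply_moves", "body": {
  "plan": [
    [[0.3, 0, -0.2, 0, 0], [0.5, 0, -0.2, 0, 0], [0.6, 0, -0.2, 0, 0], [0.6, 0, -0.2, 0, 0], [0.6, 0, -0.2, 0, 0]]
  ]
}}

```text
time: 45.72
eef_pos: [492.0, 106.8, 143.3]
tcp_rot: [[0.022, 0.056, 0.998], [-0.014, 0.998, -0.056], [-1.0, -0.012, 0.023]]
wrist_force: [-0.1, -0.6, -2.8]
finger_gap: 0.323
```

{"method": "apply_moves", "body": {
  "plan": [
    [[0.2, 0, -0.1, 0, 0], [0.4, 0, -0.1, 0, 0], [0.5, 0, -0.1, 0, 0], [0.5, 0, -0.1, 0, 0]]
  ]
}}

```text
time: 46.22
eef_pos: [494.1, 106.4, 142.6]
tcp_rot: [[0.029, 0.056, 0.998], [-0.014, 0.998, -0.056], [-0.999, -0.013, 0.029]]
wrist_force: [-2.1, -2.1, 14.8]
finger_gap: 0.327
```

On the floor. Release, rise, check all three, then over to the handle.

{"method": "apply_moves", "body": {
  "plan": [
    [[0, 0, 0, 0, 5], [0, 0, 0, 0, 5], [0, 0, 0, 0, 5], [0, 0, 0, 0, 5], [-2, 0, 0, 0, 5], [-6, 0, 0, 0, 5], [-12, 0, 0, 0, 5], [-16, 0, 0, 0, 5], [-16, 0, 0, 0, 5]]
  ]
}}

```text
time: 47.35
eef_pos: [491.2, 108.8, 306.6]
tcp_rot: [[0.036, 0.056, 0.998], [-0.014, 0.998, -0.056], [-0.999, -0.012, 0.037]]
wrist_force: [-0.1, 0.2, -0.7]
finger_gap: 0.583
```

```bash
python3 - <<'E'
from h import *
go([549,399,300],87)
c=viewer.calibration("wrist"); p,d=viewer.capture("wrist"); W=wcloud(d,c); z=W[...,2]
m=(z>165)&(z<180)&(abs(W[...,0]-530)<80)&(abs(W[...,1]-65)<90); blobs(m,W,30)
cv2.imwrite("pics/w10.png",p[:,:,::-1])
E
```

```text
t 47.35 pos [491.2 108.8 306.6] az 86.8 gap 49.530 F [-0.1  0.2 -0.7] -> shift cm [ 0.45 29.3   4.13] turn -0.004
1 682 [255.8 183.5] med [496. 106. 173.] min [482.  92. 165.] max [511. 120. 175.]
2 578 [257.6 249.8] med [568. 104. 173.] min [556.  89. 165.] max [584. 118. 175.]
3 123 [181.6 244. ] med [558.  21. 172.] min [555.  12. 165.] max [573.  34. 175.]
```

View pics/w10.png

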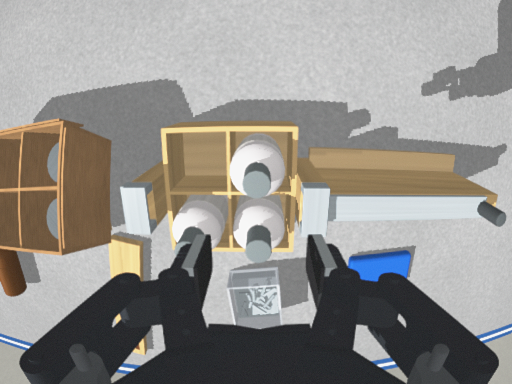

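The wrist view shows all three bottles standing at (257,180), (258,240) and (195,235), with the bolt line clear between the caps. Now the bolt.

{"method": "apply_moves", "body": {
  "plan": [
    [[0, 29.2, 4.1, 0, 6], [0, 29.2, 4.1, 0, 6], [0, 29.2, 4.1, 0, 6], [0, 29.2, 4.1, 0, 6], [0, 29.2, 4.1, 0, 6], [0, 29.2, 4.1, 0, 6], [0, 29.2, 4.1, 0, 6], [6, 29.2, 4.1, 0, 6], [7, 29.2, 4.1, 0, 6], [7, 29.2, 4.1, 0, 6]]
  ]
}}

```text
time: 48.65
eef_pos: [549.4, 396.0, 231.2]
tcp_rot: [[0.03, 0.057, 0.998], [-0.015, 0.998, -0.057], [-0.999, -0.013, 0.031]]
wrist_force: [0.7, 0.3, -0.2]
finger_gap: 0.701
```

```bash
python3 - <<'E'
from h import *
c=viewer.calibration("wrist"); p,d=viewer.capture("wrist"); W=wcloud(d,c); z=W[...,2]
m=(z>180)&(z<195)&(abs(W[...,0]-549)<40)&(abs(W[...,1]-400)<40); blobs(m,W,30)
go([549,400,156],87)
E
```

```text
1 735 [266.3 212.7] med [547. 403. 191.] min [539. 393. 180.] max [558. 412. 193.]
t 48.70 pos [550.2 396.6 233.1] az 86.7 gap 59.600 F [-0.2 -0.2  0.6] -> shift cm [ 7.69  0.42 -0.4 ] turn -0.005
```

{"method": "apply_moves", "body": {
  "plan": [
    [[3, 0.5, -0.3, 0, 6], [6, 0.5, -0.4, 0, 6], [7.7, 0.5, -0.4, 0, 6], [7.7, 0.5, -0.4, 0, 6], [7.7, 0.5, -0.4, 0, 0], [7.7, 0.5, -0.4, 0, 0], [7.7, 0.5, -0.4, 0, 0], [7.7, 0.5, -0.4, 0, 0], [7.7, 0.5, -0.4, 0, 0], [7.7, 0.5, -0.4, 0, 0]]
  ]
}}

```text
time: 49.95
eef_pos: [549.8, 400.5, 157.8]
tcp_rot: [[0.035, 0.057, 0.998], [-0.014, 0.998, -0.057], [-0.999, -0.012, 0.035]]
wrist_force: [-1.2, -4.3, 5.7]
finger_gap: 0.221
```

{"method": "apply_moves", "body": {
  "plan": [
    [[0, -1, 0, 0, 0], [0, -2.5, 0, 0, 0], [0, -4.5, 0, 0, 0], [0, -6.5, 0, 0, 0], [0.1, -8.5, 0, 0, 0], [0.1, -10.5, 0, 0, 0], [0.1, -12.5, 0, 0, 0], [0.1, -14, 0, 0, 0], [0.1, -15.5, 0, 0, 0], [0.2, -16.5, 0, 0, 0], [0.2, -17.2, 0, 0, 0], [0.2, -17.7, 0, 0, 0], [0.2, -17.7, 0, 0, 0], [0.2, -17.7, 0, 0, 0]]
  ]
}}

```text
time: 51.7
eef_pos: [539.7, 225.6, 157.9]
tcp_rot: [[0.036, 0.057, 0.998], [-0.01, 0.998, -0.056], [-0.999, -0.008, 0.036]]
wrist_force: [4.0, 10.3, -5.1]
finger_gap: 0.219
```

Moved 175 mm and met the stop at 10 N. Release, rise and retreat.

{"method": "apply_moves", "body": {
  "plan": [
    [[0, 0, 0, 0, 4.6], [0, 0, 0, 0, 4.6], [0, 0, 0, 0, 4.6], [0, 0, 0, 0, 4.6], [-3, 0, 0, 0, 4.6], [-8, 0, 0, 0, 4.6], [-14, 0, 0, 0, 4.6], [-14, 0, 0, 0, 4.6], [-14, 10, -6, 0, 4.6], [-14, 20, -12, 0, 4.6], [-14, 25, -16, 0, 4.6], [-14, 25, -16, 0, 4.6], [-14, 25, -16, 0, 4.6], [-14, 25, -16, 0, 4.6]]
  ]
}}

```text
time: 53.45
eef_pos: [387.0, 487.4, 288.4]
tcp_rot: [[0.034, 0.052, 0.998], [-0.011, 0.999, -0.052], [-0.999, -0.01, 0.034]]
wrist_force: [0.1, -1.0, 0.8]
finger_gap: 0.534
```

```bash
python3 - <<'E'
from h import *
go([0,0,0])
t,d=viewer.capture("top"); T=cloud(d,viewer.calibration("top")); z=T[...,2]
blobs((z>160)&(z<180)&(abs(T[...,0]-530)<80)&(abs(T[...,1]-65)<85),T,15)
blobs((z>182)&(z<198)&(abs(T[...,0]-540)<30)&(abs(T[...,1]-240)<80),T,8)
cv2.imwrite("pics/top11.png",cv2.resize(t[140:270,95:420,::-1],None,fx=2.4,fy=2.4,interpolation=cv2.INTER_CUBIC))
E
```

```text
t 53.45 pos [387.  487.4 288.4] az 87.0 gap 45.419 F [ 0.1 -1.   0.8] -> shift cm [ 28.07 -50.42 -37.09] turn -0.017
1 63 [229.5 205.3] med [571.  24. 171.] min [558.   9. 160.] max [584.  38. 179.]
2 64 [205.2 205.8] med [570. 101. 172.] min [557.  88. 162.] max [583. 115. 178.]
10 65 [204.9 228.8] med [497. 103. 172.] min [484.  90. 162.] max [509. 116. 179.]
1 31 [165.5 216.5] med [538. 225. 189.] min [531. 216. 183.] max [548. 233. 196.]
```

View pics/top11.png

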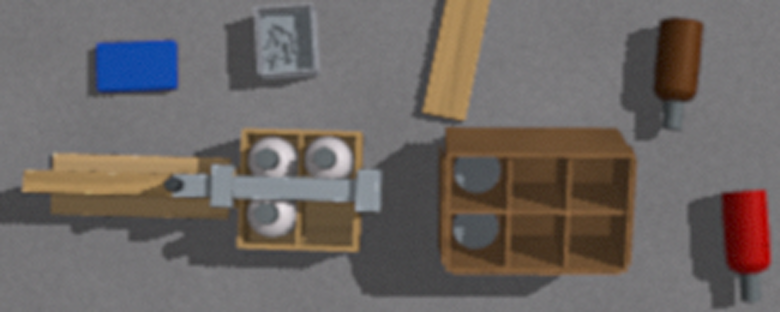

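The top view shows all three bottles in their bays at (270,160), (328,160) and (270,215), and the bolt in its keeper at (368,190). The carton holds only the jars, and the other things are unmoved. Handing in.

```bash
python3 -c "
from plant import workorder
print(workorder.job_done())"
```

```text
the job is handed in; nothing more can be done
None
```

The job is done and handed in at about 53 s of robot time; the hand-in reported no verdict. I drew the bolt back to its stop, then moved all three glue bottles into bays 3, 2 and 1. I slid the bolt home and moved the arm clear. Each bottle came out of the carton about 20° tilted, so I stood it upright on free bench and regripped it before placing it.

**Last checks**
- **Bottles:** the cap centres are within about 6 mm of their bay centres, with tops at about 172 mm as expected.
- **Bolt:** the handle travelled 175 mm to the home stop (10 N felt there), and stands about 160 mm from the rack's origin.
- **Everything else:** the jars are in their cells and the other things look unmoved. The arm stands clear, with no force on the tool.

**Disagreements**
- **Camera offset:** the top and wrist cameras differed by about 3–4 mm in x.
- **Third bottle:** for its cap in the carton, the two cameras differed by about 7–10 mm. I used the wrist reading and the grasp held.
- **Tool tilt:** the tool drifted about 2° off vertical over the run, with no visible effect.

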